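Unlatch the soil-tin carrier and hold its gate wide

TASK

Unlatch the small metal soil-tin carrier and hold its wire gate wide open so that a colleague can reach in: first squeeze together the two pads of the catch nearest the gate, then those of the catch farther back, then swing the gate out by its upright post, past the click of its detent, to about a right angle. The gate springs back if let go, so finish while still holding it wide. Handle the carrier gently, never gripping it with more than 45 N at each finger (90 N for both together), and leave the bottles, the glass and the loose tin beside it where they stand.

Things in the scene. Friction and masses are not known exactly. Their poses are not given: they have to be found in the camera images.
- carrier: grey sheet-metal carrier, fixed to the table, 130 (its x) x 150 (its y) x 96 mm high (roof top); an 8 mm high foot plate reaches 50 mm farther forward under the gate's swing. Origin: centre of its underside, on the table. Its -x side is the gate side and faces the robot, within about 0.3 rad; its z is up. The tin inside is fixed. All moving parts read 0 at the start
- near_catch_grip (a point): centre of the catch nearest the gate, half-way between its two upright dark pads, 30 mm above the roof; at (-18, 30, 126) mm in the carrier's frame. Each pad is 20 (carrier x) x 5 (carrier y) mm, from 98 to 138 mm above the table; outer faces 44 mm apart along the carrier's y as found, 25 mm fully squeezed. Low bars lead to hooks before the gate, up to 107 mm above the table
- far_catch_grip (a point): the same point of the other catch, farther from the gate, of the same make and size; at (+34, -14, 126) mm in the carrier's frame
- near_catch (a joint): how far each pad of the near catch has slid inward along the carrier's y, m: 0 as found, 0.0095 the stop; its hooks clear the gate from about 0.007. The two pads are geared to one another: squeeze them centred. About 4 N moves them; they stay by friction where they are left
- far_catch (a joint): the same for the far catch
- gate (a joint): gate angle, rad: 0 shut, grows as it swings out towards the robot (clockwise seen from above), 1.6 the stop; held shut by either catch. A sprung ball under the gate resists at about 0.44 to 0.6 rad (about 3 N at the post); a light spring pulls the gate shut all the way (0.4 to 1.4 N at the post), so a released gate drops back to about 0.72 rad, against the ball
- gate_post (a point): the gate's upright round post, dark steel, 13 mm diameter, from 99 to 146 mm above the table; the point is on its axis, 128 mm above the table, 115 mm from the hinge line; with the gate shut at (-62, -50, 128) mm in the carrier's frame. The wire gate below it reaches 128 mm from the hinge line, up to 96 mm above the table (its latch blocks to 106 mm)
- gate_hinge (a point): a point on the gate's upright hinge line, 128 mm above the table; at (-62, +65, 128) mm in the carrier's frame
- tin_beside_mid (a point): bystander: loose white lidded tin, 64 mm diameter, 48 mm high, beside the carrier; point at its centre
- open_bottle_mid (a point): bystander: white bottle without cap, 43 mm diameter, 78 mm high; point at its centre
- tumbler_mid (a point): bystander: clear glass tumbler, 83 mm diameter, 85 mm high; point at its centre
- cone_bottle_mid (a point): bystander: small bottle with a conical nozzle, 33 mm diameter, 82 mm high; point at its centre

How it is judged:
On the way, in this order (a step that is already met when the one before it is completed fails the run):
1. the near catch is squeezed in by at least 7 mm a side (value of joint near_catch above 0.007 m), for 0.1 s.
2. then the far catch is squeezed in by at least 7 mm a side (value of joint far_catch above 0.007 m), for 0.1 s.
3. then the gate is swung past its detent (value of joint gate above 0.9 rad), for 0.2 s.
At the end, for the whole second after the job is handed in: the gate stands at 1.25 rad (72 degrees) or wider, held there by the fingers against its spring (contact over 0.3 N), with both catches still squeezed in by 6 mm or more (value of joint gate above 1.25 rad and contact force between the fingers and gate above 0.3 N and value of joint each of near_catch, far_catch above 0.006 m); the arm keeps its last pose, push and grip.
It fails at once if the carrier, its catches or its gate are gripped or pressed with more than 90 N, both fingers together (contact force between the fingers and carrier above 90 N).
It fails at once if bystander tin beside is shifted by more than 25 mm (distance of tin_beside_mid from where it was at the start of the episode above 0.025 m).
It fails at once if bystander open bottle is shifted by more than 25 mm (distance of open_bottle_mid from where it was at the start of the episode above 0.025 m).
It fails at once if bystander tumbler is shifted by more than 25 mm (distance of tumbler_mid from where it was at the start of the episode above 0.025 m).
It fails at once if bystander cone bottle is shifted by more than 25 mm (distance of cone_bottle_mid from where it was at the start of the episode above 0.025 m).
It also fails if it takes over 51 s, if anything falls off the work surface, if the arm or the gripper's body presses on something with over 40 N, if the wrist force passes 120 N, or if a joint passes its speed limit or range.

ROBOT

A 7-joint arm with a two-finger parallel gripper is mounted at the origin on a cart in front of the work surface, level with it; the furniture and walls round the work are solid. World frame = base frame: x ahead of the robot, y to its left, z up, the work surface at z = 0. Lengths are in m, angles in rad, forces in N, time in s.
With the tool pointing down it reaches from about 0.425 to 0.875 m from the base axis. Payload 4.7 kg.
Tool frame: the origin (TCP) lies where the fingers leave the gripper's body, on its centre line; the fingertips stand 70 mm ahead of it and the grasp point (between the pads) lies 51 mm ahead of it; z points along the fingers, y is the line along which they close (so a half turn about z gives the same grasp; the last joint's range is limited). The gripper opens to 87 mm and grips with 3 to 60 N. Pads are 19 mm wide; open, the fingers measure 117 mm over their backs; the gripper's body (75 mm by 190 mm) begins 51 mm behind the grasp point.
Start: joints at [1.287, 0.321, -0.07, 1.45, 0.023, 1.371, -0.057], TCP at [0.191, -0.621, 0.292] pointing down, gripper open.
Joint ranges: [-2.86, 2.86], [-0.3, 2.09], [-1.38, 1.24], [0.06, 2.45], [-1.56, 4.7], [0.09, 2.05], [-2.69, 2.69]. Speed limits (rad/s): [2.57, 2.57, 3.14, 3.14, 3.14, 3.14, 3.14].

INTERFACE

Orientations are given as a rotation vector (axis times angle).
In Python, from bench import ctrl gives the robot as it stands.
- The arm moves only by the tool drive_tool, never from a script. Its argument "motion" is a list of rows, each a list of 3 entries, a list of its own where there are three numbers: the shift along the tool's x, y, z in cm, then the turn, a rotation vector about the tool's x, y, z in degrees, then the opening, from -1 (shut) to 1 (fully open). In form: [[[x, y, z], [ax, ay, az], claw], ...]. A call has 1 to 12 rows; each row shifts and turns the commanded pose from where the row before left it, along the tool's axes as they then stand; what a row does not reach is not made up. A row lasts 1/8 s, in which the tool goes at most 62.5 mm and 10.7 degrees, less where a joint would pass 70% of its speed; a pose out of reach is approached as far as the arm can. A call with a gripper value outside its range is refused whole. The fingers move at their own pace and stop on an object; "force" is the grip in N (left out, the last holds). Time passes only in rows, so rows that do not move let the fingers close. It gives the time, the measured TCP pose, the force, the opening and the grip force at its end, in the units of the state.
- ctrl.get_state(): the state, without advancing time (a new reading comes with each control period).
- ctrl.get_image(name): name is "side" or "top"; returns the picture (480x640x3 uint8, red, green, blue); there is no depth.
- ctrl.calibration(name): a dict with "K" (3x3 intrinsics, pixels), "origin" and "attitude" of the camera in the world. Camera axes: x right, y up, looking along -z (the intrinsics and any distortion apply to the point x, -y, -z); pixel columns grow to the right and rows downward; lengths in m; the calibration is good to about 2 mm. A picture is of the moment at which its call begins. calibration takes no time and is no camera call.
- ctrl.close_job(): hands the job in; it is judged then, once.
The state is a dict: "time": time; "joint_positions": joint angles; "qd": joint speeds; "joint_torque": joint torques, N m; "position": TCP position; "tool_rot": TCP orientation; "ft_force": force on the tool from outside, world axes, zero at the start; "torque": the same for the moment, N m; "grip_width": opening from 0.0 (shut) to 1.0 (fully open); "grip_force": force on a finger pad.
Only numpy, scipy, OpenCV 4.12 (cv2) and the standard library are available. Lean on these libraries where they do the work, as an engineer would, in place of code of your own. Each camera call takes 0.05 s, during which the arm holds its last target. There are 200 camera calls.

## Working session

There is one attempt and no reset: what is moved stays moved. The work goes in short steps, Python scripts to look and compute and a tool call to move; the robot and the scene stay as the last step left them, time stands still between calls to the robot, and variables do not carry over. Pictures are saved under pics/ and viewed, at most 10 in all, crops included, and the job is handed in when it is done.

Besides the shell and the picture viewer there is one more tool, called after "Call:" as name(argument=value, ...), one argument or row to a line, values as JSON. drive_tool: Moves the arm, as the interface text tells. Its arguments: {"type":"object","properties":{"motion":{"type":"array","items":{"type":"array"}},"force":{"type":"number"}},"required":["motion"]}

```bash
mkdir -p pics
python3 - <<'E'
from bench import ctrl
import cv2
for n in("top","side"):
    cv2.imwrite(f"pics/{n}0.png",cv2.cvtColor(ctrl.get_image(n),cv2.COLOR_RGB2BGR)); print(n,ctrl.calibration(n))
print(ctrl.get_state())
E
```

```text
top {'K': array([[533.88066045,   0.        , 328.96619729],
       [  0.        , 533.88066045, 240.8112692 ],
       [  0.        ,   0.        ,   1.        ]]), 'origin': array([ 0.33799368, -0.08808796,  1.02166463]), 'attitude': array([ 0.17692211, -0.18555044, -1.64127246])}
side {'K': array([[451.97526364,   0.        , 315.20235355],
       [  0.        , 451.97526364, 246.8661352 ],
       [  0.        ,   0.        ,   1.        ]]), 'origin': array([ 0.42354336, -0.80185559,  0.7318641 ]), 'attitude': array([ 0.86732884, -0.06850702, -0.14161894])}
{'time': 0.1, 'joint_positions': array([ 1.28711302,  0.32175541, -0.07007155,  1.45155941,  0.02259458,
        1.37080908, -0.0569114 ]), 'qd': array([ 0.00032332, -0.00105282, -0.00018321, -0.00172136,  0.00039863,
        0.00144255, -0.00131717]), 'joint_torque': array([-3.19276214e-04, -4.92571843e+01, -4.06038919e-01, -3.13399351e+01,
       -6.42565079e-02,  3.95453547e-02,  8.14805230e-05]), 'position': array([ 0.19055274, -0.62104264,  0.29126321]), 'tool_rot': array([-3.10514337e+00, -4.65781704e-01,  5.50120664e-04]), 'ft_force': array([-0.09313706, -0.25733125,  0.73060646]), 'torque': array([ 0.00703928, -0.01387523, -0.05991161]), 'grip_force': 0.0, 'grip_width': 1.0012411727374202}
```

View pics/top0.png

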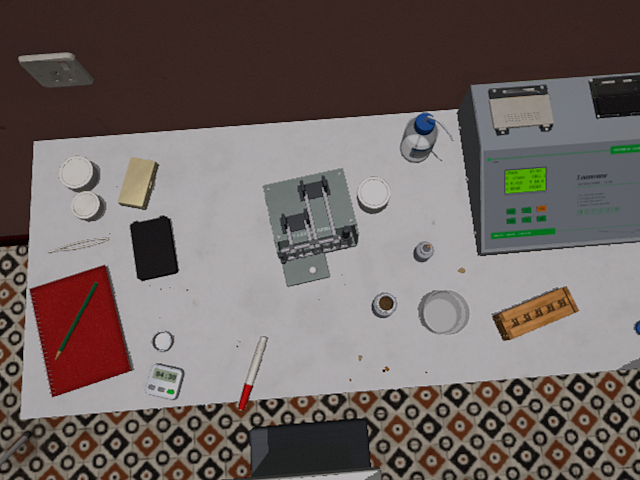

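View pics/side0.png

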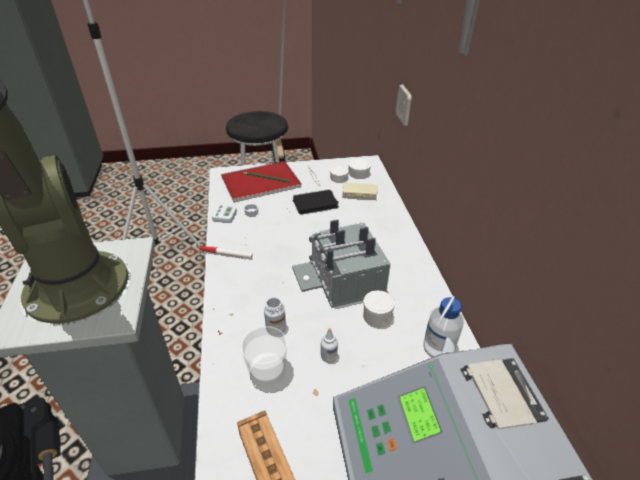

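View crops.

Run:
```python
import cv2,numpy as np
a=cv2.imread("pics/top0.png")[160:295,250:370]; b=cv2.imread("pics/side0.png")[210:315,285:405]
a=cv2.resize(a,None,fx=4.4,fy=4.4,interpolation=2);b=cv2.resize(b,None,fx=5,fy=5,interpolation=2)
a=a[:594]
cv2.imwrite("pics/topc.png",a);cv2.imwrite("pics/sidec.png",b)
```

```text
(no output)
```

View pics/topc.png

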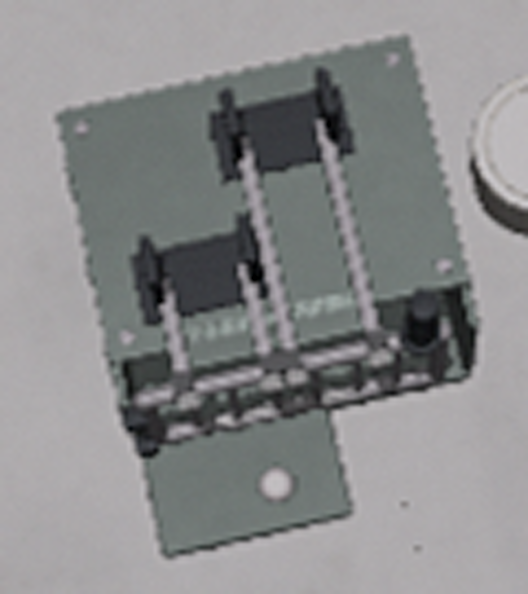

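View pics/sidec.png

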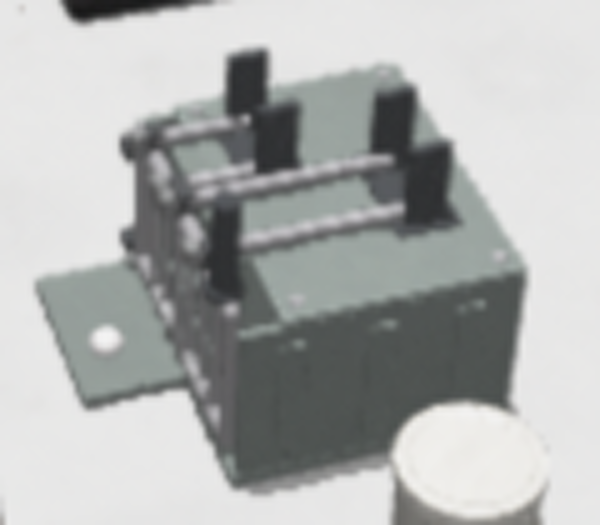

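```bash
cat > h.py <<'E'
from bench import ctrl
import numpy as np, cv2
from scipy.spatial.transform import Rotation as R
from scipy.optimize import least_squares
def proj(n,P):
    c=ctrl.calibration(n); p=(np.atleast_2d(P)-c["origin"])@R.from_rotvec(c["attitude"]).as_matrix()
    p=p*[1,-1,-1]; q=p@np.array(c["K"]).T; return q[:,:2]/q[:,2:]
def world(s,P):
    P=np.atleast_2d(P)/1000.; return P@R.from_rotvec([0,0,s[2]]).as_matrix().T+[s[0],s[1],0]
E
python3 - <<'E'
from h import *
T=[((65,75,96),55,115),((65,-75,96),408,37),((-62,-50,146),425,298),((-62,-50,99),420,343)]
S=[((-18,49.5,138),247,55),((-18,10.5,138),280,107),((34,5.5,138),396,90),((34,-33.5,138),434,148),((-62,-50,146),228,200),((65,-75,96),525,268),((65,75,96),392,68)]
def res(s):
    a=[]
    for n,L,k,o in(("top",T,4.4,(250,160)),("side",S,5,(285,210))):
        P=world(s,[l[0] for l in L]); m=np.array([l[1:] for l in L])/k+o
        a.append(proj(n,P)-m)
    return np.vstack(a)
f=least_squares(lambda s:res(s).ravel(),[.5,0,.2],loss="soft_l1"); s=f.x
print(s.tolist()); print(res(s).round(1).tolist())
x,y=np.meshgrid([-65,65],[-75,75]); 
pts=[(a,b,c) for a in(-65,65) for b in(-75,75) for c in(0,96)]+[(-62,-50,146),(-62,65,99)]
for cx,cy in((-18,30),(34,-14)):
    pts+=[(cx+dx,cy+dy,138) for dx in(-10,10) for dy in(-22,-17,17,22)]
for n,k,o in(("top",4.4,(250,160)),("side",5,(285,210))):
    im=cv2.imread(f"pics/{n}c.png")
    for q in ((proj(n,world(s,pts))-o+.5)*k).astype(int): cv2.circle(im,tuple(map(int,q)),3,(0,0,255),-1)
    cv2.imwrite(f"pics/{n}o.png",im)
a,b=cv2.imread("pics/topo.png"),cv2.imread("pics/sideo.png")
h=cv2.resize(a,(400,450)),cv2.resize(b,(400,350))
c=np.zeros((450,800,3),np.uint8);c[:,:400]=h[0];c[:350,400:]=h[1];cv2.imwrite("pics/ov.png",c)
for nm,p in dict(near=(-18,30,126),far=(34,-14,126),post=(-62,-50,128),hinge=(-62,65,128)).items(): print(nm,world(s,p).round(4))
E
```

```text
[0.6117898389304961, -0.07291395313345955, 0.15426268091776507]
[[0.0, -0.1], [-0.3, -0.3], [-0.2, 1.9], [0.2, -1.8], [-0.0, -0.1], [-0.5, 0.1], [-0.1, 0.3], [-0.5, -0.3], [-0.3, 0.4], [1.1, 0.5], [0.4, -0.9]]
near [[ 0.5894 -0.046   0.126 ]]
far [[ 0.6475 -0.0815  0.126 ]]
post [[ 0.5582 -0.1318  0.128 ]]
hinge [[ 0.5405 -0.0182  0.128 ]]
```

View pics/ov.png

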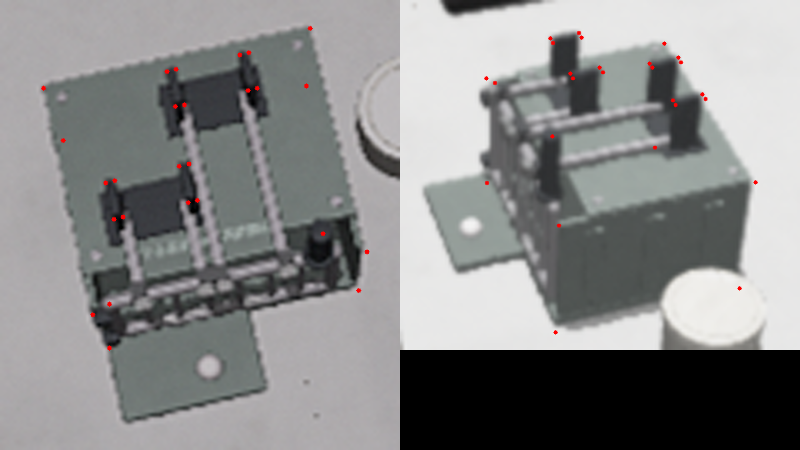

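```bash
cat >> h.py <<'E'
S=[0.6118,-0.0729,0.1543]
def go(P,phi,st=None):
    "turn needed (deg) then shift (cm) in tool axes after the turn, to put TCP at P, tool pointing down with y at phi"
    st=st or ctrl.get_state(); R0=R.from_rotvec(st["tool_rot"])
    y=np.array([np.cos(phi),np.sin(phi),0]); z=np.array([0,0,-1.]); M=np.c_[np.cross(y,z),y,z]
    rv=(R0.inv()*R.from_matrix(M)).as_rotvec(degrees=True)
    return rv.round(2), ((P-st["position"])@M*100).round(2)
E
python3 - <<'E'
from h import *
c=ctrl.calibration("top")
def back(u,v,z):
    d=np.linalg.inv(c["K"])@[u,v,1]*[1,-1,-1]; d=R.from_rotvec(c["attitude"]).as_matrix()@d
    return (c["origin"]+d*(z-c["origin"][2])/d[2]).round(3)
print("machine",back(482,253,0),back(458,110,.25),back(458,110,.15),"bottle cap",back(424,124,.15),"tin",back(373,193,.048))
n=world(S,(-18,30,0))[0]; 
for z in(.30,.183): print(go(n+[0,0,z],S[2]-np.pi/2))
E
```

```text
machine [ 0.527 -0.399  0.   ] [ 0.712 -0.318  0.25 ] [ 0.76  -0.348  0.15 ] bottle cap [ 0.738 -0.285  0.15 ] tin [ 0.651 -0.194  0.048]
(array([-0.1 ,  0.01,  8.22]), array([ 48.25, -50.69,  -0.87]))
(array([-0.1 ,  0.01,  8.22]), array([ 48.25, -50.69,  10.83]))
```

Call:
drive_tool(
  motion=[
    [[0,0,-4],[0,0,8.2],1],
    [[3,-3.2,0],[0,0,0],1],
    [[4,-4.2,0],[0,0,0],1],
    [[4,-4.2,0],[0,0,0],1],
    [[4,-4.2,0],[0,0,0],1],
    [[4,-4.2,0],[0,0,0],1],
    [[4,-4.2,0],[0,0,0],1],
    [[4,-4.2,0],[0,0,0],1],
    [[4,-4.2,0],[0,0,0],1],
    [[4,-4.2,0],[0,0,0],1],
    [[4,-4.2,0],[0,0,0],1],
    [[4,-4.2,0],[0,0,0],1],
  ],
  force=15,
)

```text
time: 1.6
position: [0.5465, -0.107, 0.332]
tool_rot: [3.132, 0.242, -0.0]
ft_force: [1.1, -0.1, 0.3]
grip_width: 1.0
grip_force: 0.0
```

Call:
drive_tool(
  motion=[
    [[3,-3.3,0],[0,0,0],1],
    [[2.2,-2.2,0],[0,0,0],1],
    [[0,0,2],[0,0,0],1],
    [[0,0,0],[0,0,0],1],
    [[0,0,0],[0,0,0],1],
  ],
)

```text
time: 2.22
position: [0.5887, -0.0469, 0.3125]
tool_rot: [3.132, 0.241, -0.0]
ft_force: [-0.4, -0.5, 0.6]
grip_width: 0.997
grip_force: 0.0
```

Run:
```python
from h import *
n=world(S,(-18,30,0))[0]
print(go(n+[0,0,.183],S[2]-np.pi/2),ctrl.get_state()["ft_force"])
```

```text
(array([ 0.02,  0.01, -0.04]), array([ 0.08, -0.07, 12.95])) [-0.41505206 -0.52772789  0.56132163]
```

Call:
drive_tool(
  motion=[
    [[0.1,-0.1,4],[0,0,0],1],
    [[0,0,4],[0,0,0],1],
    [[0,0,2],[0,0,0],1],
    [[0,0,1.5],[0,0,0],1],
    [[0,0,1.45],[0,0,0],1],
    [[0,0,0],[0,0,0],1],
    [[0,0,0],[0,0,0],1],
  ],
)

```text
time: 3.1
position: [0.5902, -0.045, 0.1836]
tool_rot: [3.132, 0.243, 0.002]
ft_force: [0.2, -0.0, 0.2]
grip_width: 0.999
grip_force: 0.0
```

Run:
```python
from h import *
for n in("side","top"): cv2.imwrite(f"pics/{n}1.png",cv2.cvtColor(ctrl.get_image(n),cv2.COLOR_RGB2BGR))
a=cv2.resize(cv2.imread("pics/side1.png")[190:310,280:400],None,fx=3.3,fy=3.3,interpolation=2)
b=cv2.resize(cv2.imread("pics/top1.png")[170:290,250:370],None,fx=3.3,fy=3.3,interpolation=2)
cv2.imwrite("pics/c1.png",np.hstack([a,b]))
```

```text
(no output)
```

View pics/c1.png

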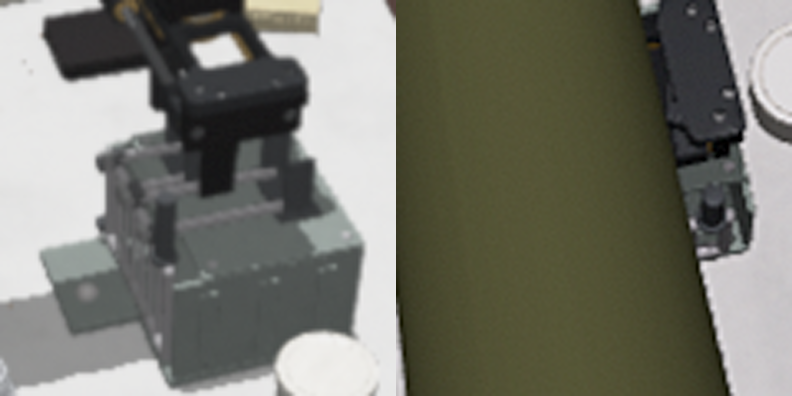

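The side crop shows the right finger (about 217,170 in the crop) standing before the near catch's pad, clear of the bars, and the top view is hidden by the arm. I'll squeeze now.

Call:
drive_tool(
  motion=[
    [[0,0,0],[0,0,0],0.2],
    [[0,0,0],[0,0,0],-0.2],
    [[0,0,0],[0,0,0],-0.4],
    [[0,0,0],[0,0,0],-0.6],
    [[0,0,0],[0,0,0],-0.6],
    [[0,0,0],[0,0,0],-0.6],
    [[0,0,0],[0,0,0],-0.6],
    [[0,0,0],[0,0,0],-0.6],
  ],
  force=15,
)

```text
time: 4.2
position: [0.5894, -0.0435, 0.1828]
tool_rot: [-3.13, -0.244, 0.001]
ft_force: [-3.0, 4.0, 2.6]
grip_width: 0.285
grip_force: 15.0
```

Stopped at 24.8 mm, so the near catch is fully in. Next is the far catch.

Call:
drive_tool(
  motion=[
    [[0,0,0],[0,0,0],-0.3],
    [[0,0,0],[0,0,0],0.3],
    [[0,0,0],[0,0,0],0.8],
    [[0,0,0],[0,0,0],0.8],
    [[0,0,-2],[0,0,0],0.8],
    [[0,0,-3],[0,0,0],0.8],
    [[0,0,0],[0,0,0],0.8],
    [[0,0,0],[0,0,0],0.8],
  ],
)

```text
time: 5.2
position: [0.5897, -0.0452, 0.2331]
tool_rot: [3.132, 0.243, 0.001]
ft_force: [-0.8, -0.0, -0.5]
grip_width: 0.889
grip_force: 0.0
```

Run:
```python
from h import *
n=world(S,(34,-14,0))[0]+[0,.0015,0]
s=ctrl.get_state();print(go(n+[0,0,.183],S[2]-np.pi/2),s["ft_force"],s["position"],s["grip_width"])
```

```text
(array([ 0.04, -0.02,  0.02]), array([5.18, 4.33, 5.01])) [-0.82279521 -0.02558402 -0.53053981] [ 0.58966129 -0.04517185  0.23314012] 0.8886498380892833
```

Call:
drive_tool(
  motion=[
    [[2.6,2.2,0],[0,0,0],0.8],
    [[2.6,2.1,0],[0,0,0],0.8],
    [[0,0,0],[0,0,0],0.8],
    [[0,0,2],[0,0,0],0.8],
    [[0,0,2],[0,0,0],0.8],
    [[0,0,1],[0,0,0],0.8],
    [[0,0,0],[0,0,0],0.8],
    [[0,0,0],[0,0,0],0.8],
  ],
)

```text
time: 6.2
position: [0.648, -0.0794, 0.1833]
tool_rot: [3.132, 0.243, 0.001]
ft_force: [0.7, 0.1, -0.5]
grip_width: 0.905
grip_force: 0.0
```

Call:
drive_tool(
  motion=[
    [[0,0,0],[0,0,0],0.2],
    [[0,0,0],[0,0,0],-0.2],
    [[0,0,0],[0,0,0],-0.4],
    [[0,0,0],[0,0,0],-0.6],
    [[0,0,0],[0,0,0],-0.6],
    [[0,0,0],[0,0,0],-0.6],
    [[0,0,0],[0,0,0],-0.6],
    [[0,0,0],[0,0,0],-0.6],
  ],
  force=15,
)

```text
time: 7.2
position: [0.6477, -0.0792, 0.1829]
tool_rot: [-3.132, -0.243, 0.0]
ft_force: [-2.0, 2.0, 1.9]
grip_width: 0.28
grip_force: 15.0
```

Far catch is in (24.4 mm). Release it, rise, and turn a quarter to grip the post along its direction of swing.

Call:
drive_tool(
  motion=[
    [[0,0,0],[0,0,0],-0.3],
    [[0,0,0],[0,0,0],0.3],
    [[0,0,0],[0,0,0],0.6],
    [[0,0,0],[0,0,0],0.6],
    [[0,0,-3],[0,0,0],0.6],
    [[0,0,-4],[0,0,0],0.6],
    [[0,0,0],[0,0,-10],0.6],
    [[0,0,0],[0,0,-10],0.6],
    [[0,0,0],[0,0,-10],0.6],
    [[0,0,0],[0,0,-10],0.6],
    [[0,0,0],[0,0,-10],0.6],
    [[0,0,0],[0,0,-10],0.6],
  ],
)

```text
time: 8.7
position: [0.6477, -0.0797, 0.2527]
tool_rot: [2.586, 1.783, -0.0]
ft_force: [0.5, -0.5, -0.5]
grip_width: 0.803
grip_force: 0.0
```

Call:
drive_tool(
  motion=[
    [[0,0,0],[0,0,-10],0.6],
    [[0,0,0],[0,0,-10],0.6],
    [[0,0,0],[0,0,-10],0.6],
    [[0,0,0],[0,0,0],0.6],
    [[0,0,0],[0,0,0],0.6],
  ],
)

```text
time: 9.32
position: [0.6477, -0.0797, 0.2527]
tool_rot: [2.047, 2.383, -0.0]
ft_force: [-0.3, 1.0, 0.9]
grip_width: 0.798
grip_force: 0.0
```

Run:
```python
from h import *
n=world(S,(-62,-50,0))[0]+[0,.0015,0]
s=ctrl.get_state();print(go(n+[0,0,.183],S[2]),s["ft_force"],s["position"],s["grip_width"],s["joint_positions"])
```

```text
(array([-0.  ,  0.01, -0.15]), array([-3.63, -9.62,  6.97])) [-0.28144957  0.99867254  0.94153598] [ 0.64766572 -0.07968276  0.25271296] 0.797727139423459 [ 0.69436984  0.46789569 -0.82815443  1.47464077  0.34752477  1.35117474
 -0.00411899]
```

Call:
drive_tool(
  motion=[
    [[-1.8,-4.8,0],[0,0,0],0.6],
    [[-1.8,-4.8,0],[0,0,0],0.6],
    [[0,0,0],[0,0,0],0.6],
    [[0,0,0],[0,0,0],0.6],
    [[0,0,3],[0,0,0],0.6],
    [[0,0,2],[0,0,0],0.6],
    [[0,0,2],[0,0,0],0.6],
    [[0,0,0],[0,0,0],0.6],
    [[0,0,0],[0,0,0],0.6],
  ],
)

```text
time: 10.45
position: [0.5589, -0.1297, 0.1832]
tool_rot: [2.043, 2.386, 0.001]
ft_force: [0.0, 0.6, 0.4]
grip_width: 0.796
grip_force: 0.0
```

Call:
drive_tool(
  motion=[
    [[0,0,0],[0,0,0],0.1],
    [[0,0,0],[0,0,0],-0.3],
    [[0,0,0],[0,0,0],-0.5],
    [[0,0,0],[0,0,0],-0.7],
    [[0,0,0],[0,0,0],-0.9],
    [[0,0,0],[0,0,0],-0.9],
    [[0,0,0],[0,0,0],-0.9],
    [[0,0,0],[0,0,0],-0.9],
  ],
  force=15,
)

```text
time: 11.45
position: [0.5584, -0.1299, 0.1827]
tool_rot: [2.043, 2.386, 0.0]
ft_force: [0.7, -0.8, -0.3]
grip_width: 0.142
grip_force: 15.0
```

Run:
```python
from h import *
for n in("side",): cv2.imwrite(f"pics/{n}2.png",cv2.cvtColor(ctrl.get_image(n),cv2.COLOR_RGB2BGR))
cv2.imwrite("pics/c2.png",cv2.resize(cv2.imread("pics/side2.png")[180:310,260:420],None,fx=4,fy=4,interpolation=2))
s=ctrl.get_state();print(s["ft_force"],s["position"],s["grip_width"],s["grip_force"])
```

```text
[ 0.40708319 -0.40072672 -0.567624  ] [ 0.55843877 -0.12985391  0.18274498] 0.145524209397145 14.99994202516973
```

View pics/c2.png

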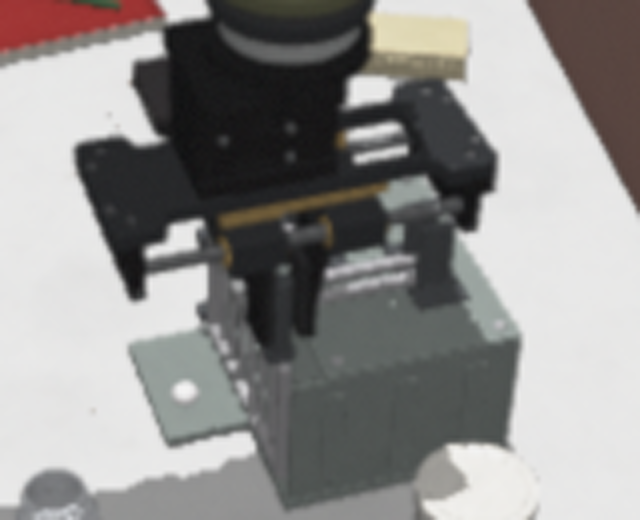

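Width 12.6 mm at 15 N, with the post seen between the fingers at about (280,310): it is gripped. Swing along the 115 mm arc, 6° per row.

Call:
drive_tool(
  motion=[
    [[0.06,-1.2,0],[0,0,6],-0.9],
    [[0.06,-1.2,0],[0,0,6],-0.9],
    [[0.06,-1.2,0],[0,0,6],-0.9],
    [[0.06,-1.2,0],[0,0,6],-0.9],
    [[0,0,0],[0,0,0],-0.9],
    [[0,0,0],[0,0,0],-0.9],
  ],
)

```text
time: 12.25
position: [0.511, -0.1272, 0.1827]
tool_rot: [-2.493, -1.912, -0.001]
ft_force: [2.3, 1.3, -0.8]
grip_width: 0.142
grip_force: 15.0
```

Call:
drive_tool(
  motion=[
    [[0.06,-1.2,0],[0,0,6],-0.9],
    [[0.06,-1.2,0],[0,0,6],-0.9],
    [[0.06,-1.2,0],[0,0,6],-0.9],
    [[0.06,-1.2,0],[0,0,6],-0.9],
    [[0.06,-1.2,0],[0,0,6],-0.9],
    [[0.06,-1.2,0],[0,0,6],-0.9],
    [[0,0,0],[0,0,0],-0.9],
    [[0,0,0],[0,0,0],-0.9],
  ],
)

```text
time: 13.25
position: [0.4518, -0.0889, 0.1827]
tool_rot: [-2.961, -1.049, -0.001]
ft_force: [2.3, 0.4, -3.5]
grip_width: 0.143
grip_force: 15.0
```

```bash
cat >> h.py <<'E'
def gate():
    s=ctrl.get_state(); v=s["position"]-(world(S,(-62,65,0))[0]+[0,.0015,0]); w=R.from_rotvec([0,0,-S[2]]).apply(v)
    return np.arctan2(-w[0],-w[1]), np.hypot(*w[:2]), s
E
python3 -c "
from h import *
print(gate())"
```

```text
(np.float64(1.0420477529403573), np.float64(0.1144346250641108), {'time': 13.25, 'joint_positions': array([ 0.91008702,  0.04254335, -0.77898841,  2.01620028,  0.03323653,
        1.09466125, -0.77375359]), 'qd': array([ 0.001474  ,  0.00119376,  0.0015789 , -0.00253098, -0.00266506,
        0.00351862, -0.00957096]), 'joint_torque': array([  0.56044528, -24.30241406,  -0.31082341, -28.69599223,
         0.27722142,   0.61923372,  -0.06915611]), 'position': array([ 0.45178538, -0.08892755,  0.18270176]), 'tool_rot': array([-2.96137624e+00, -1.04873080e+00, -1.18734515e-03]), 'ft_force': array([ 2.31947052,  0.36195982, -3.49267731]), 'torque': array([ 0.16288259, -0.40998525,  0.05399075]), 'grip_force': 14.999949904158711, 'grip_width': 0.14308955968781556})
```

Call:
drive_tool(
  motion=[
    [[0.06,-1.2,0],[0,0,6],-0.9],
    [[0.06,-1.2,0],[0,0,6],-0.9],
    [[0.06,-1.2,0],[0,0,6],-0.9],
    [[0.04,-0.8,0],[0,0,4],-0.9],
    [[0,0,0],[0,0,0],-0.9],
    [[0,0,0],[0,0,0],-0.9],
    [[0,0,0],[0,0,0],-0.9],
    [[0,0,0],[0,0,0],-0.9],
  ],
)

```text
time: 14.25
position: [0.4308, -0.0504, 0.1827]
tool_rot: [3.108, 0.461, -0.0]
ft_force: [1.3, -1.4, -2.7]
grip_width: 0.144
grip_force: 15.0
```

Run:
```python
from h import *
a,r,s=gate(); print(a,r,s["position"],s["ft_force"],s["joint_positions"])
cv2.imwrite("pics/side3.png",cv2.cvtColor(ctrl.get_image("side"),cv2.COLOR_RGB2BGR))
cv2.imwrite("pics/c3.png",cv2.resize(cv2.imread("pics/side3.png")[180:330,240:420],None,fx=4,fy=4,interpolation=2))
```

```text
1.4272356007006624 0.11476290592124888 [ 0.43083736 -0.05038106  0.18271154] [ 1.28271794 -1.36218207 -2.74610598] [ 0.88552262 -0.03405555 -0.80641618  2.07156251 -0.02764617  1.09380771
 -1.18432991]
```

View pics/c3.png

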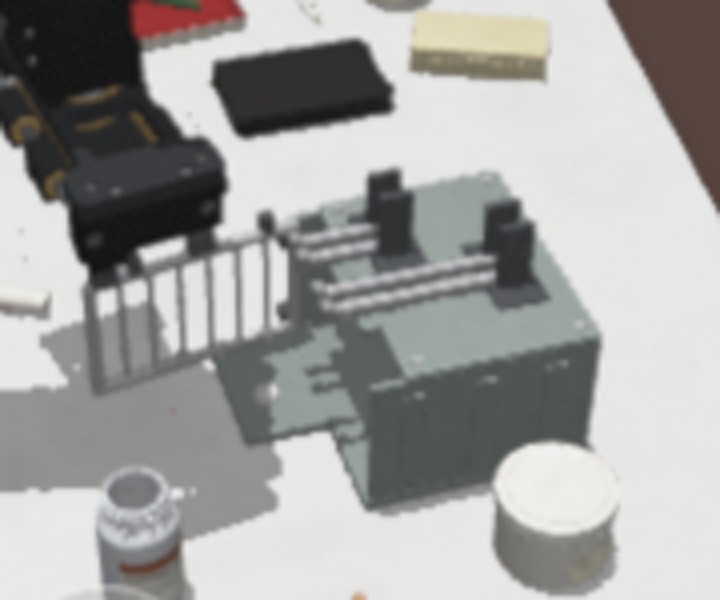

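The picture shows the gate at about a right angle (free edge near crop (95,340)), gripped at its post. Both catches are squeezed in (390,215 and 510,245), and the bottle and tin have not moved. I'm handing it in.

```bash
python3 -c "
from bench import ctrl
print(ctrl.close_job())"
```

```text
the job is handed in; nothing more can be done
None
```

I squeezed in the near catch, then the far one, and swung the gate out to about 1.43 rad (82°). The arm is still holding it there with a 15 N grip on the post; the job was handed in at about 14 s and gave no verdict back.

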